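# Unscrew the bearing wash jar and hold its cap over the mouth

### The job

The wash jar with the yo-yo bearings stands clamped in the small vise with its screw cap done up tight. Unscrew the cap bit by bit while the vise holds the jar, without pulling the jar up or twisting it in the jaws, and once the thread lets go lift the cap straight up and finish holding it in the gripper, level and still, just clear above the mouth (by a centimetre or two) so that it drips back into the jar. The job ends with the cap still in the grip: do not carry it away, and leave the yo-yo, bearing, axle and screwdriver where they lie.

Things in the scene. Friction and masses are not known exactly. Their poses are not given: they have to be found in the camera images.
- vise: Small green cast-iron bench vise, fixed to the bench, about 220 mm long, 80 mm wide jaws with cork pads, jaw tops 100 mm above the bench. Origin on the bench under the middle of the jaw opening; x runs along the screw from the handle end (-x) to the anvil (+x), z up. The jaws are closed on the jar with about 100 N.
- jar: Square amber glass jar, 62 x 62 mm, 54 mm high to the shoulder, then a round neck; mouth 80 mm above its underside. Origin at the centre of its underside, 55 mm above the bench (it stands on the vise's slide bar); z up along the neck. Only the jaws' friction holds it. Right-hand two-start thread on the neck.
- cap: Round ribbed dark brown bakelite screw cap, 58 mm diameter, 26 mm high, 90 g. Origin at the centre of its open lower edge, z up to its top (at +26 mm). Done up, its lower edge is 63 mm above the jar's underside, 9 mm above the shoulder. Unscrews counterclockwise seen from above, tight: 0.5 to 1 Nm at first; a sprung liner pushes it up over the first third of a turn.
- cap_edge (a point): Point on the lower edge of the cap, 29 mm from its axis along the cap's own x. When the cap is tight it lies along the jar's +x, within 9 degrees. The cap rises 14 mm per full turn (2.2 mm per rad); the thread lets go about 3.6 rad (205 degrees, within 10) from tight, then the cap lifts freely; turning it somewhat further does no harm.
- jar_mouth (a point): Centre of the jar's open mouth, 80 mm above its underside. The cap is clear when its lower edge (its origin) is above this.
- yoyo: Faded blue wooden yo-yo, 56 mm across, 34 mm high, lying flat; origin under its centre. Leave alone.
- bearing: Brass bearing ring, 26 mm across, 8 mm high, lying flat; origin under its centre. Leave alone.
- axle: Steel axle, 50 mm long with two 13 mm hexagon nuts, lying along its x; origin under its middle. Leave alone.
- tool: Screwdriver with a dark bakelite handle, 170 mm long, lying along its x; origin under its middle. Leave alone.
Things that resemble listed ones, but are neither listed nor needed, are in the scene too. What is shaped like the vise but orange or yellow is not meant.

How it is judged:
On the way:
1. the cap has been turned at least a quarter turn on the neck and is still on it (x of cap_edge in the frame of jar below 0 m and z of cap in the frame of jar below 0.076 m and horizontal distance between cap and jar below 0.006 m), for 0.1 s.
At the end, for the whole second after the job is handed in: The gripper holds the cap still and level (within 11 degrees), touching neither jar nor vise, its axis within 15 mm of the mouth's centre and its lower edge 2 to 45 mm above the mouth; the jar is upright in the jaws, within 8 mm of its start and not raised by 3 mm (z of cap in the frame of jar between 0.082 and 0.125 m and horizontal distance between cap and jar_mouth below 0.015 m and angle between cap's own z axis and vertical below 0.2 rad and contact force between the fingers and cap above 2 N and contact force between cap and jar below 0.1 N and contact force between cap and vise below 0.1 N and linear speed of cap below 0.02 m/s and z of jar in the frame of vise below 0.058 m and angle between jar's own z axis and vertical below 0.08 rad and distance of jar from where it was at the start of the episode below 0.008 m); the arm keeps its last pose, push and grip.
It fails at once if the jar is pulled up in the jaws by more than 4 mm (z of jar in the frame of vise above 0.059 m).
It fails at once if the jar is twisted in the jaws by more than 7 degrees (angle between the x axis of jar and the x axis of vise, either way round above 0.12 rad).
It fails at once if the cap is carried away, more than 70 mm above the mouth or 50 mm to the side (z of cap in the frame of jar above 0.15 m or horizontal distance between cap and jar_mouth above 0.05 m).
It fails at once if the yo-yo, bearing, axle or screwdriver is moved by more than 30 mm (distance of any of yoyo, bearing, axle, tool from where it was at the start of the episode above 0.03 m).
It also fails if it takes over 45 s, if anything falls off the work surface, if the arm or the gripper's body presses on something with over 40 N, if the wrist force passes 120 N, or if a joint passes its speed limit or range.

### The arm

A 7-joint arm with a two-finger parallel gripper is mounted at the origin on the work surface. World frame = base frame: x ahead of the robot, y to its left, z up, the work surface at z = 0. Lengths are in m, angles in rad, forces in N, time in s.
With the tool pointing down it reaches from about 0.4 to 0.85 m from the base axis. Payload 6.9 kg.
Tool frame: the origin (TCP) lies where the fingers leave the gripper's body, on its centre line; the fingertips stand 73 mm ahead of it and the grasp point (between the pads) lies 54 mm ahead of it; z points along the fingers, y is the line along which they close (so a half turn about z gives the same grasp; the last joint's range is limited). The gripper opens to 85 mm and grips with 20 to 120 N. Pads are 22 mm wide; open, the fingers measure 114 mm over their backs; the gripper's body (76 mm by 85 mm) begins 54 mm behind the grasp point. The pads swing forward as they close: fully open they stand 13 mm farther back than shut.
Start: joints at [1.411, 0.507, -0.238, 1.5, 0.126, 1.149, -0.155], TCP at [0.164, -0.603, 0.304] pointing down, gripper open.
Joint ranges: [-3.08, 3.08], [-0.24, 2.05], [-1.43, 1.35], [0, 2.5], [-1.52, 4.66], [0.17, 1.96], [-2.89, 2.89]. Speed limits (rad/s): [2.39, 2.39, 3.14, 3.14, 3.14, 3.14, 3.14].

### API

Orientations are given as a 3x3 rotation matrix whose columns are the frame's x, y, z axes.
In Python, from station import robot gives the robot as it stands. The module is installed in compiled form; this text tells all that it offers.
- The arm moves only by the tool carry_out, never from a script. Its argument "increments" is a list of rows, each a list of 5 numbers: the gripper command: -1 is shut, 1 is fully open, values between are in proportion, then the shift along the tool's x, y, z in m, then the turn about the tool's z in degrees. A call has 1 to 8 rows; each row is the pose to reach, as a shift and turn from the pose commanded when the call began, along the tool's axes at that moment; what a row does not reach only later rows make up. A row lasts 1/10 s, in which the tool goes at most 50 mm and 8.59 degrees, less where a joint would pass 70% of its speed; a pose out of reach is approached as far as the arm can. A call with a gripper value outside its range is refused whole. The fingers move at their own pace and stop on an object; the grip force is fixed at half the most. Time passes only in rows, so rows that repeat a pose let the fingers close. It gives the time, the measured TCP pose, the force, the opening and the grip force at its end, in the units of the state.
- robot.state(): the state, without advancing time (a new reading comes with each control period).
- robot.capture(name): name is "side" or "top"; returns (picture, depth): 384x512x3 uint8, blue, green, red; 384x512 float32, m along the optical axis (not along the pixel's ray), 0 where there is no reading.
- robot.calibration(name): a dict with "intrinsics" (3x3 intrinsics, pixels), "dist_coeffs" ([k1, k2, p1, p2, k3] as OpenCV has them; the pictures are not rectified), "R" (3x3) and "t" (3): a world point X has camera coordinates R X + t. Camera axes: x right, y down, z forward; pixel columns grow to the right and rows downward; lengths in m; the calibration is good to about 2 mm. A picture is of the moment at which its call begins. calibration takes no time and is no camera call.
- robot.hand_in(): hands the job in; it is judged then, once.
The state is a dict: "clock": time; "qpos": joint angles; "qvel": joint speeds; "tau": joint torques, N m; "eef_pos": TCP position; "orientation": TCP orientation; "wrist_force": force on the tool from outside, world axes, zero at the start; "ft_torque": the same for the moment, N m; "gripper_width": finger opening in m; "gripper_force": force on a finger pad.
Only numpy, scipy, OpenCV 4.12 (cv2) and the standard library are available. Lean on these libraries where they do the work, as an engineer would, in place of code of your own. Each camera call takes 0.05 s, during which the arm holds its last target. There are 200 camera calls.

## Working session

There is one attempt and no reset: what is moved stays moved. The work goes in short steps, Python scripts to look and compute and a tool call to move; the robot and the scene stay as the last step left them, time stands still between calls to the robot, and variables do not carry over. Pictures are saved under pics/ and viewed, at most 10 in all, crops included, and the job is handed in when it is done.

Besides the shell and the picture viewer there is one more tool, called after "Request:" as name(argument=value, ...) on one line, values as JSON. carry_out: Moves the arm, as the interface text tells. Its arguments: {"type":"object","properties":{"increments":{"type":"array","items":{"type":"array","items":{"type":"number"}}}},"required":["increments"]}

```bash
mkdir -p pics; cat > h.py <<'E'
import numpy as np, cv2
from station import robot
def grab(n,f):
    p,d=robot.capture(n); cv2.imwrite(f'pics/{f}.png',p); np.save(f'pics/{f}.npy',d); return p,d
def world(n,u,v,z):
    c=robot.calibration(n);K=np.array(c["intrinsics"]);R=np.array(c["R"]);t=np.array(c["t"])
    q=cv2.undistortPoints(np.array([[[u,v]]],float),K,np.array(c["dist_coeffs"]))[0,0]
    return R.T@(np.array([q[0]*z,q[1]*z,z])-t)
E
python3 - <<'E'
from h import *
for n in("side","top"): grab(n,n+"0")
s=robot.state(); print({k:np.round(v,3).tolist() for k,v in s.items()})
E
```

```text
{'clock': 0.1, 'qpos': [1.412, 0.508, -0.238, 1.501, 0.126, 1.149, -0.155], 'qvel': [0.001, -0.003, -0.0, -0.003, -0.0, -0.002, 0.001], 'tau': [-0.005, -62.184, -2.194, -25.02, 0.013, 0.008, -0.0], 'eef_pos': [0.163, -0.603, 0.303], 'orientation': [[0.965, 0.262, -0.0], [0.262, -0.965, 0.002], [-0.0, -0.002, -1.0]], 'wrist_force': [-0.479, 0.0, -0.336], 'ft_torque': [-0.032, -0.037, 0.02], 'gripper_force': 0.0, 'gripper_width': 0.086}
```

View pics/top0.png

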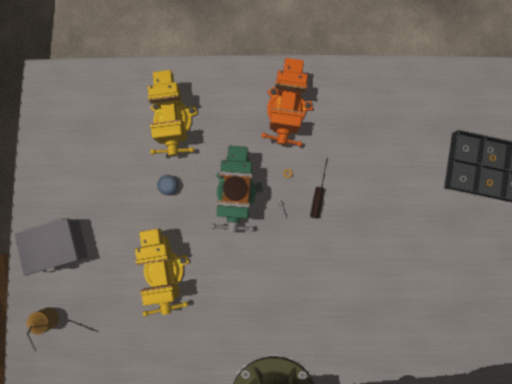

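View pics/side0.png

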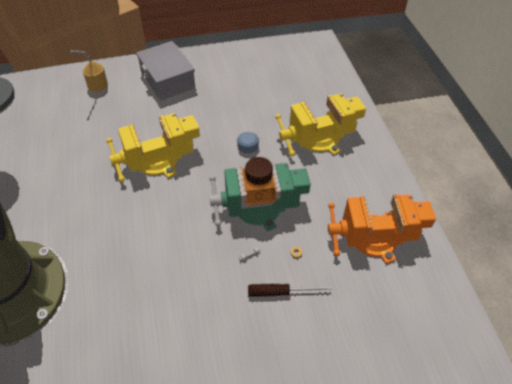

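Top view: the only green vise is at about (235,190), and the jar's dark cap is at (235,188). The yellow vises at (170,115) and (160,270) and the orange one at (287,105) are not meant. The blue yo-yo is at (168,185), bearing at (288,173), axle at (283,209) and screwdriver at (318,200). I'll confirm this in a crop and measure the cap.

```bash
python3 - <<'E'
from h import *
p=cv2.imread('pics/top0.png');d=np.load('pics/top0.npy')
cv2.imwrite('pics/c1.png',cv2.resize(p[135:245,180:290],None,fx=5.4,fy=5.4,interpolation=cv2.INTER_CUBIC))
P=[];
for v in range(165,215):
  for u in range(210,265):
    if d[v,u]>0:P.append((*world("top",u,v,d[v,u]),u,v))
P=np.array(P)
m=(P[:,2]>.137)&(P[:,2]<.155); c=P[m]
print(m.sum(),np.median(c,0),c.min(0),c.max(0)); (x,y),r=cv2.minEnclosingCircle(c[:,:2].astype(np.float32)); print(x,y,r)
m=(P[:,2]>.09)&(P[:,2]<.112)
b=P[m][:,:2].astype(np.float32); print(m.sum(),cv2.minAreaRect(b),P[:,2].max())
s=cv2.imread('pics/side0.png');ds=np.load('pics/side0.npy')
Q=np.array([world("side",u,v,ds[v,u]) for v in range(150,190) for u in range(238,280) if ds[v,u]>0]);c=Q[(Q[:,2]>.137)&(Q[:,2]<.155)];print(len(c),cv2.minEnclosingCircle(c[:,:2].astype(np.float32)),np.median(c,0))
for u,v in((237,150),(233,222)): print(world("top",u,v,d[v,u]))
E
```

```text
480 [5.50786558e-01 9.57106809e-02 1.43823144e-01 2.35000000e+02
 1.88000000e+02] [5.22567292e-01 6.76398189e-02 1.37250308e-01 2.23000000e+02
 1.76000000e+02] [5.79671338e-01 1.24634659e-01 1.48985712e-01 2.47000000e+02
 2.00000000e+02]
0.5514342784881592 0.09532385319471359 0.029560308903455734
941 ((0.5513956546783447, 0.10077127814292908), (0.07956718653440475, 0.1278638392686844), 86.30645751953125) 0.14898571216965487Traceback (most recent call last):
  File "<stdin>", line 14, in <module>
  File "h.py", line 6, in world
    c=robot.calibration(n);K=np.array(c["intrinsics"]);R=np.array(c["R"]);t=np.array(c["t"])
ValueError: time passes only in moves, steps and waits
```

View pics/c1.png

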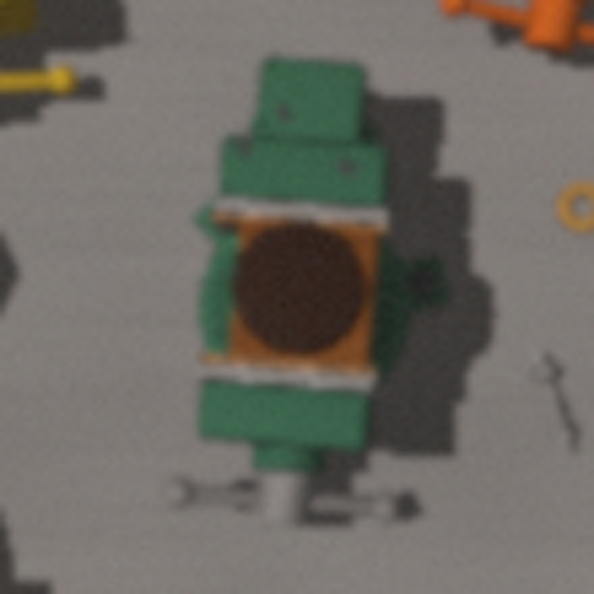

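The crop confirms it: a green vise with an amber jar and a round dark brown cap at crop (300,288). The anvil points image-up (world +x) and the handle is at the bottom. The cap centre is about (0.551, 0.0955) with its top at 0.144 m and radius 29.5 mm, all matching the description. I'll move over it at height.

Request:
carry_out(increments=[[1, 0.557, -0.572, 0, 0], [1, 0.557, -0.572, 0, 0], [1, 0.557, -0.572, 0, 0], [1, 0.557, -0.572, 0, 0], [1, 0.557, -0.572, 0, 0], [1, 0.557, -0.572, 0, 0], [1, 0.557, -0.572, 0, 0], [1, 0.557, -0.572, 0, 0]])

```text
clock: 0.9
eef_pos: [0.3583, -0.2517, 0.3039]
orientation: [[0.965, 0.261, -0.0], [0.261, -0.965, -0.0], [-0.0, 0.0, -1.0]]
wrist_force: [0.6, -0.5, -0.1]
gripper_width: 0.085
gripper_force: 0.0
```

```bash
cat > st.py <<'E'
from h import *
s=robot.state();p=s["eef_pos"];R=np.array(s["orientation"])
for k in("clock","qpos","eef_pos","wrist_force","ft_torque","gripper_width","gripper_force"):print(k,np.round(s[k],4).tolist())
print("yaw x",np.degrees(np.arctan2(R[1,0],R[0,0])).round(2),"z",R[:,2].round(3),"to cap (tool)",(R.T@(np.array([.551,.0955,.183])-p)).round(4))
E
python3 st.py
```

```text
clock 0.9
qpos [0.8623, 0.2273, -0.3809, 1.9595, 0.1017, 0.9731, -0.8733]
eef_pos [0.3583, -0.2517, 0.3039]
wrist_force [0.5727, -0.4765, -0.1354]
ft_torque [-0.0433, -0.0694, -0.0226]
gripper_width 0.085
gripper_force 0.0
yaw x 15.16 z [-0. -0. -1.] to cap (tool) [ 0.2768 -0.2847  0.1208]
```

Request:
carry_out(increments=[[1, 0.277, -0.285, 0, 40], [1, 0.277, -0.285, 0, 40], [1, 0.277, -0.285, 0, 40], [1, 0.277, -0.285, 0, 40], [1, 0.277, -0.285, 0, 40], [1, 0.277, -0.285, 0, 40], [1, 0.277, -0.285, 0, 40], [1, 0.277, -0.285, 0, 40]])

```text
clock: 1.7
eef_pos: [0.5329, 0.0623, 0.3037]
orientation: [[0.907, -0.42, -0.0], [-0.42, -0.907, -0.0], [-0.0, 0.001, -1.0]]
wrist_force: [0.7, -0.7, 0.6]
gripper_width: 0.0852
gripper_force: 0.0
```

```bash
python3 st.py
```

```text
clock 1.7
qpos [0.11, 0.3826, -0.3904, 1.7324, 0.1639, 1.0592, -2.3402]
eef_pos [0.5329, 0.0623, 0.3037]
wrist_force [0.6685, -0.6862, 0.5713]
ft_torque [-0.0384, -0.0844, -0.0421]
gripper_width 0.0852
gripper_force 0.0
yaw x -24.86 z [-0. -0. -1.] to cap (tool) [ 0.0025 -0.0378  0.1206]
```

Request:
carry_out(increments=[[1, 0.0025, -0.038, 0, 0], [1, 0.0025, -0.038, 0.03, 0], [1, 0.0025, -0.038, 0.06, 0], [1, 0.0025, -0.038, 0.06, 0], [1, 0.0025, -0.038, 0.06, 0]])

```text
clock: 2.2
eef_pos: [0.5505, 0.0938, 0.244]
orientation: [[0.908, -0.42, -0.001], [-0.42, -0.908, -0.0], [-0.001, 0.001, -1.0]]
wrist_force: [0.6, 0.4, -0.3]
gripper_width: 0.0856
gripper_force: 0.0
```

```bash
python3 st.py; python3 - <<'E'
from h import *
p,d=grab("side","s1"); q,e=grab("top","t1")
a=cv2.resize(p[90:220,190:330],None,fx=4,fy=4,interpolation=cv2.INTER_CUBIC)
cv2.imwrite('pics/s1c.png',a)
E
```

```text
clock 2.2
qpos [0.039, 0.4745, -0.3779, 1.7636, 0.2092, 0.9445, -2.4287]
eef_pos [0.5505, 0.0938, 0.244]
wrist_force [0.6442, 0.3902, -0.3377]
ft_torque [0.0675, 0.0388, 0.0122]
gripper_width 0.0856
gripper_force 0.0
yaw x -24.84 z [-0.001 -0.    -1.   ] to cap (tool) [-0.0002 -0.0018  0.061 ]
```

View pics/s1c.png

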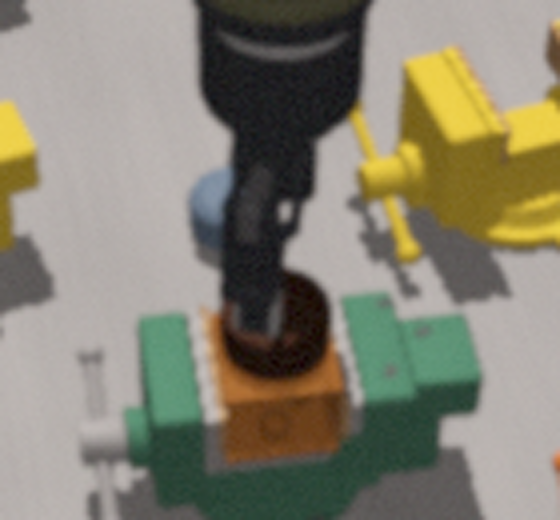

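The crop shows the gripper standing over the cap, which is at crop (278,325). The near finger tip at (255,335) hangs in front of it and still above it. The alignment is plausible, so I'll descend and close.

Request:
carry_out(increments=[[1, 0, -0.001, 0.025, 0], [1, 0, -0.001, 0.045, 0], [1, 0, -0.001, 0.056, 0], [1, 0, -0.001, 0.061, 0], [1, 0, -0.001, 0.061, 0], [1, 0, -0.001, 0.061, 0]])

```text
clock: 2.9
eef_pos: [0.5516, 0.0949, 0.1838]
orientation: [[0.907, -0.42, 0.001], [-0.42, -0.907, 0.0], [0.001, -0.001, -1.0]]
wrist_force: [0.5, -1.1, 0.9]
gripper_width: 0.0855
gripper_force: 0.0
```

```bash
python3 st.py
```

```text
clock 2.9
qpos [0.0173, 0.5447, -0.3532, 1.8345, 0.2515, 0.8048, -2.4685]
eef_pos [0.5516, 0.0949, 0.1838]
wrist_force [0.5058, -1.0776, 0.8954]
ft_torque [0.033, 0.0461, -0.0066]
gripper_width 0.0855
gripper_force 0.0
yaw x -24.84 z [ 0.001  0.    -1.   ] to cap (tool) [-0.0008 -0.0003  0.0008]
```

Request:
carry_out(increments=[[-1, 0, 0, 0, 0], [-1, 0, 0, 0, 0], [-1, 0, 0, 0, 0], [-1, 0, 0, 0, 0], [-1, 0, 0, 0, 0], [-1, 0, 0, 0, 0], [-1, 0, 0, 0, 0], [-1, 0, 0, 0, 0]])

```text
clock: 3.7
eef_pos: [0.5526, 0.097, 0.1847]
orientation: [[0.908, -0.419, 0.005], [-0.419, -0.908, 0.003], [0.003, -0.005, -1.0]]
wrist_force: [0.8, 3.7, 6.2]
gripper_width: 0.0571
gripper_force: 62.5
```

```bash
python3 st.py
```

```text
clock 3.7
qpos [0.0163, 0.544, -0.3552, 1.8329, 0.2505, 0.8027, -2.4688]
eef_pos [0.5526, 0.097, 0.1847]
wrist_force [0.8482, 3.6985, 6.1638]
ft_torque [1.0512, -0.3119, -0.0294]
gripper_width 0.0571
gripper_force 62.5107
yaw x -24.76 z [ 0.005  0.003 -1.   ] to cap (tool) [-0.0008  0.0021  0.0017]
```

Request:
carry_out(increments=[[-1, 0, -0.002, 0, -4], [-1, 0, -0.002, -0.0003, -8], [-1, 0, -0.002, -0.0005, -12], [-1, 0, -0.002, -0.0007, -16], [-1, 0, -0.002, -0.0009, -20], [-1, 0, -0.002, -0.0011, -25], [-1, 0, -0.002, -0.0013, -30], [-1, 0, -0.002, -0.0013, -30]])

```text
clock: 4.5
eef_pos: [0.5535, 0.0983, 0.1859]
orientation: [[0.996, 0.094, 0.005], [0.094, -0.996, 0.003], [0.005, -0.002, -1.0]]
wrist_force: [2.0, 3.0, 6.3]
gripper_width: 0.0564
gripper_force: 62.8
```

```bash
python3 st.py
```

```text
clock 4.5
qpos [0.1096, 0.5648, -0.5065, 1.8273, 0.3563, 0.8349, -2.0489]
eef_pos [0.5535, 0.0983, 0.1859]
wrist_force [1.9866, 2.9994, 6.3176]
ft_torque [0.7617, -0.4185, 0.2787]
gripper_width 0.0564
gripper_force 62.8058
yaw x 5.38 z [ 0.005  0.003 -1.   ] to cap (tool) [-0.0028  0.0025  0.0029]
```

Request:
carry_out(increments=[[-1, 0.001, -0.002, -0.0003, -6], [-1, 0.001, -0.002, -0.0007, -12], [-1, 0.001, -0.002, -0.001, -18], [-1, 0.001, -0.002, -0.0013, -24], [-1, 0.001, -0.002, -0.0016, -30], [-1, 0.001, -0.002, -0.0019, -37], [-1, 0.001, -0.002, -0.0022, -44], [-1, 0.001, -0.002, -0.0024, -50]])

```text
clock: 5.3
eef_pos: [0.5531, 0.0998, 0.1875]
orientation: [[0.567, 0.824, 0.002], [0.824, -0.567, 0.002], [0.002, 0.0, -1.0]]
wrist_force: [-0.4, 2.0, 3.4]
gripper_width: 0.0568
gripper_force: 63.0
```

```bash
python3 st.py
```

```text
clock 5.3
qpos [0.2525, 0.6179, -0.7545, 1.8217, 0.5251, 0.9109, -1.3447]
eef_pos [0.5531, 0.0998, 0.1875]
wrist_force [-0.3718, 1.9604, 3.4116]
ft_torque [0.5919, 0.1581, -0.1486]
gripper_width 0.0568
gripper_force 63.0154
yaw x 55.44 z [ 0.002  0.002 -1.   ] to cap (tool) [-0.0047  0.0007  0.0045]
```

```bash
python3 - <<'E'
from h import *
a=cv2.imread('pics/side0.png');da=np.load('pics/side0.npy')
b,db=grab("side","s2")
for n,(u0,u1,v0,v1) in {"jar":(246,274,184,206),"vise":(280,312,168,192)}.items():
    r=cv2.matchTemplate(b[v0-8:v1+8,u0-8:u1+8].astype(np.float32),a[v0:v1,u0:u1].astype(np.float32),cv2.TM_CCOEFF_NORMED)
    _,m,_,l=cv2.minMaxLoc(r); i=r[l[1],l[0]-1:l[0]+2]; j=r[l[1]-1:l[1]+2,l[0]]
    f=lambda q:(q[0]-q[2])/(2*(q[0]-2*q[1]+q[2]))
    print(n,m,l[0]-8+f(i),l[1]-8+f(j))
print(np.median(da[188:204,250:270]),np.median(db[188:204,250:270]))
c=robot.calibration("side");print(np.array(c["intrinsics"])[0,0],np.array(c["R"]).round(2).tolist())
cv2.imwrite('pics/s2c.png',np.hstack([cv2.resize(x[130:225,215:315],None,fx=4,fy=4,interpolation=cv2.INTER_CUBIC) for x in(a,b)]))
E
```

```text
jar 0.9189081192016602 -0.031092087 -0.17792985
vise 0.9328166246414185 0.1806359 0.4796613
1.0413556 1.0422226
492.6881002619837 [[0.97, -0.23, 0.02], [-0.17, -0.77, -0.62], [0.16, 0.6, -0.78]]
```

View pics/s2c.png

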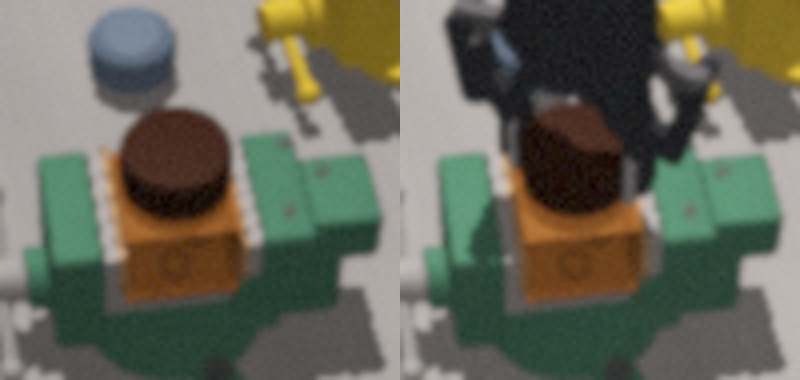

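The picture shows the cap gripped on both sides at right crop (572,160). The jar label at (575,265) is unmoved relative to the left picture, and the cap has risen slightly. I'll carry on turning.

Request:
carry_out(increments=[[-1, 0, 0, -0.0003, -6], [-1, 0, 0, -0.0006, -12], [-1, 0, 0, -0.0009, -18], [-1, 0, 0, -0.0012, -24], [-1, 0, 0, -0.0015, -30], [-1, 0, 0, -0.0018, -37], [-1, 0, 0, -0.002, -44], [-1, 0, 0, -0.0022, -50]])

```text
clock: 6.15
eef_pos: [0.5524, 0.0987, 0.1887]
orientation: [[-0.264, 0.965, -0.001], [0.965, 0.264, -0.0], [0.0, -0.001, -1.0]]
wrist_force: [-0.9, 1.4, -1.1]
gripper_width: 0.0567
gripper_force: 63.7
```

```bash
python3 st.py
```

```text
clock 6.15
qpos [0.3751, 0.6967, -0.9926, 1.8193, 0.6848, 1.0144, -0.6312]
eef_pos [0.5524, 0.0987, 0.1887]
wrist_force [-0.9352, 1.39, -1.1145]
ft_torque [0.4195, 0.21, -0.0303]
gripper_width 0.0567
gripper_force 63.6907
yaw x 105.31 z [-0.001 -0.    -1.   ] to cap (tool) [-0.0028 -0.0022  0.0057]
```

Request:
carry_out(increments=[[-1, 0, 0, -0.0002, -6], [-1, 0, 0, -0.0004, -12], [-1, 0, 0, -0.0006, -18], [-1, 0, 0, -0.0008, -24], [-1, 0, 0, -0.001, -30], [-1, 0, 0, -0.0012, -36], [-1, 0, 0, -0.0014, -40], [-1, 0, 0, -0.0015, -40]])

```text
clock: 6.95
eef_pos: [0.552, 0.0984, 0.1897]
orientation: [[-0.82, 0.572, -0.002], [0.572, 0.82, -0.001], [0.001, -0.002, -1.0]]
wrist_force: [-3.0, 0.7, -0.3]
gripper_width: 0.0565
gripper_force: 63.8
```

```bash
python3 st.py
```

```text
clock 6.95
qpos [0.4486, 0.7772, -1.1709, 1.8173, 0.8005, 1.1183, -0.0502]
eef_pos [0.552, 0.0984, 0.1897]
wrist_force [-3.0028, 0.6752, -0.2615]
ft_torque [0.0377, 0.523, -0.0228]
gripper_width 0.0565
gripper_force 63.7577
yaw x 145.12 z [-0.002 -0.001 -1.   ] to cap (tool) [-0.0008 -0.0029  0.0067]
```

Request:
carry_out(increments=[[-1, 0, 0, -0.0002, -6], [-1, 0, 0, -0.0004, -12], [-1, 0, 0, -0.0006, -18], [-1, 0, 0, -0.0009, -24], [-1, 0, 0, -0.0012, -30], [-1, 0, 0, -0.0014, -36], [-1, 0, 0, -0.0016, -42], [-1, 0, 0, -0.0017, -45]])

```text
clock: 7.75
eef_pos: [0.5519, 0.0984, 0.1914]
orientation: [[-0.984, -0.177, -0.002], [-0.177, 0.984, -0.001], [0.003, -0.001, -1.0]]
wrist_force: [-2.6, -0.3, -0.8]
gripper_width: 0.0564
gripper_force: 64.1
```

```bash
python3 st.py
```

```text
clock 7.75
qpos [0.4992, 0.8711, -1.3403, 1.815, 0.9052, 1.2414, 0.6327]
eef_pos [0.5519, 0.0984, 0.1914]
wrist_force [-2.6107, -0.252, -0.8353]
ft_torque [0.0534, 0.6439, -0.0346]
gripper_width 0.0564
gripper_force 64.0807
yaw x -169.82 z [-0.002 -0.001 -1.   ] to cap (tool) [ 0.0014 -0.0027  0.0084]
```

Request:
carry_out(increments=[[-1, 0, 0, -0.0005, 0], [-1, 0, 0, -0.001, 0], [-1, 0, 0, -0.0015, 0], [-1, 0, 0, -0.0015, 0], [-1, 0, 0, -0.0015, 0]])

```text
clock: 8.25
eef_pos: [0.5521, 0.0982, 0.1931]
orientation: [[-0.985, -0.175, -0.002], [-0.175, 0.985, -0.002], [0.002, -0.001, -1.0]]
wrist_force: [-4.9, -2.5, -3.4]
gripper_width: 0.0569
gripper_force: 64.4
```

```bash
python3 st.py
```

```text
clock 8.25
qpos [0.4999, 0.8686, -1.3411, 1.8134, 0.9032, 1.243, 0.6334]
eef_pos [0.5521, 0.0982, 0.1931]
wrist_force [-4.8558, -2.5392, -3.3649]
ft_torque [-0.3244, 1.0392, 0.0455]
gripper_width 0.0569
gripper_force 64.3879
yaw x -169.9 z [-0.002 -0.002 -1.   ] to cap (tool) [ 0.0015 -0.0024  0.0101]
```

Request:
carry_out(increments=[[-1, 0, 0, -0.0005, 0], [-1, 0, 0, -0.001, 0], [-1, 0, 0, -0.0015, 0], [-1, 0, 0, -0.0015, 0], [-1, 0, 0, -0.0015, 0]])

```text
clock: 8.75
eef_pos: [0.5521, 0.0982, 0.1946]
orientation: [[-0.985, -0.175, -0.001], [-0.175, 0.985, -0.001], [0.002, -0.001, -1.0]]
wrist_force: [-4.9, -0.4, -4.6]
gripper_width: 0.0565
gripper_force: 64.5
```

```bash
python3 st.py
```

```text
clock 8.75
qpos [0.5005, 0.8666, -1.342, 1.8117, 0.9005, 1.2446, 0.6355]
eef_pos [0.5521, 0.0982, 0.1946]
wrist_force [-4.859, -0.425, -4.6471]
ft_torque [-0.2763, 1.005, 0.0024]
gripper_width 0.0565
gripper_force 64.4756
yaw x -169.91 z [-0.001 -0.001 -1.   ] to cap (tool) [ 0.0015 -0.0025  0.0116]
```

Request:
carry_out(increments=[[-1, 0, 0, -0.001, 0], [-1, 0, 0, -0.002, 0], [-1, 0, 0, -0.003, 0], [-1, 0, 0, -0.004, 0], [-1, 0, 0, -0.004, 0]])

```text
clock: 9.25
eef_pos: [0.5532, 0.0988, 0.1995]
orientation: [[-0.984, -0.176, 0.001], [-0.176, 0.984, 0.0], [-0.001, 0.0, -1.0]]
wrist_force: [-0.7, 0.4, 0.2]
gripper_width: 0.0564
gripper_force: 64.8
```

```bash
python3 st.py; python3 - <<'E'
from h import *
a=cv2.imread('pics/side0.png')
b,db=grab("side","s3")
cv2.imwrite('pics/s3c.png',np.hstack([cv2.resize(x[130:225,215:315],None,fx=4,fy=4,interpolation=cv2.INTER_CUBIC) for x in(a,b)]))
E
```

```text
clock 9.25
qpos [0.502, 0.8608, -1.3453, 1.8055, 0.8946, 1.2479, 0.6416]
eef_pos [0.5532, 0.0988, 0.1995]
wrist_force [-0.7224, 0.3692, 0.1961]
ft_torque [-0.0518, 0.2173, 0.0692]
gripper_width 0.0564
gripper_force 64.7511
yaw x -169.89 z [ 0.001  0.    -1.   ] to cap (tool) [ 0.0028 -0.0029  0.0165]
```

View pics/s3c.png

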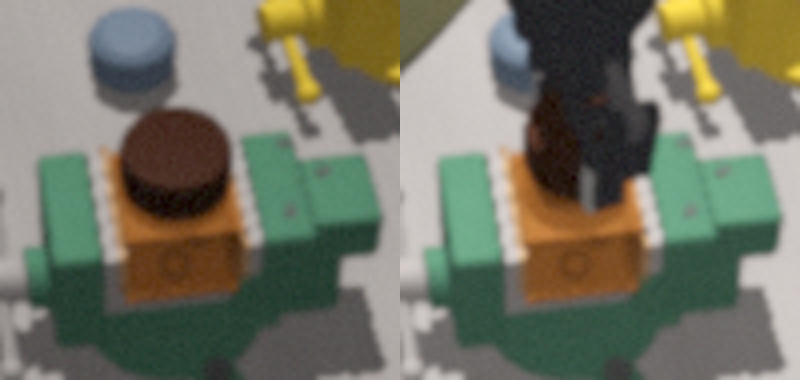

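The jar is still in place, with its label at right crop (575,265). The cap has risen, is held, and the forces have dropped to zero, so the thread has let go. I'll lift 14 mm more.

Request:
carry_out(increments=[[-1, 0, 0, -0.003, 0], [-1, 0, 0, -0.006, 0], [-1, 0, 0, -0.009, 0], [-1, 0, 0, -0.012, 0], [-1, 0, 0, -0.014, 0], [-1, 0, 0, -0.014, 0], [-1, 0, 0, -0.014, 0], [-1, 0, 0, -0.014, 0]])

```text
clock: 10.1
eef_pos: [0.5527, 0.0987, 0.2129]
orientation: [[-0.984, -0.177, -0.0], [-0.177, 0.984, -0.0], [0.0, 0.0, -1.0]]
wrist_force: [0.3, -0.8, -1.6]
gripper_width: 0.0565
gripper_force: 64.8
```

```bash
python3 st.py; python3 - <<'E'
from h import *
a=cv2.imread('pics/side0.png')
b,db=grab("side","s4")
cv2.imwrite('pics/s4c.png',np.hstack([cv2.resize(x[130:225,215:315],None,fx=4,fy=4,interpolation=cv2.INTER_CUBIC) for x in(a,b)]))
E
```

```text
clock 10.1
qpos [0.5067, 0.8424, -1.3522, 1.7902, 0.8699, 1.2632, 0.6617]
eef_pos [0.5527, 0.0987, 0.2129]
wrist_force [0.2812, -0.7993, -1.6172]
ft_torque [0.059, 0.0554, 0.0236]
gripper_width 0.0565
gripper_force 64.7779
yaw x -169.83 z [-0. -0. -1.] to cap (tool) [ 0.0022 -0.0028  0.0299]
```

View pics/s4c.png

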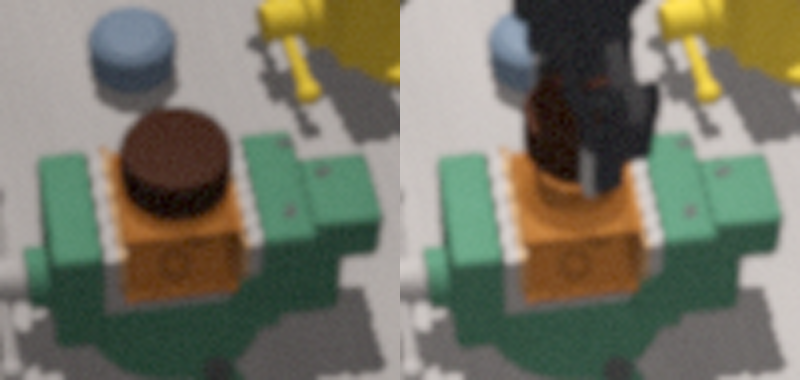

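The neck now shows at right crop (570,190), with the cap level above it in the grip, and the jar has not moved. I'll settle and hand in.

Request:
carry_out(increments=[[-1, 0, 0, -0.001, 0], [-1, 0, 0, -0.001, 0], [-1, 0, 0, -0.001, 0], [-1, 0, 0, -0.001, 0], [-1, 0, 0, -0.001, 0]])

```text
clock: 10.65
eef_pos: [0.5527, 0.0987, 0.214]
orientation: [[-0.984, -0.177, -0.0], [-0.177, 0.984, -0.0], [0.0, -0.0, -1.0]]
wrist_force: [0.0, 0.5, 0.2]
gripper_width: 0.0568
gripper_force: 64.8
```

```bash
python3 st.py; python3 -c "
from station import robot; print(robot.hand_in())"
```

```text
clock 10.65
qpos [0.507, 0.8409, -1.3527, 1.7889, 0.8681, 1.2644, 0.6631]
eef_pos [0.5527, 0.0987, 0.214]
wrist_force [0.0219, 0.537, 0.2115]
ft_torque [0.0525, 0.0236, 0.0108]
gripper_width 0.0568
gripper_force 64.7742
yaw x -169.83 z [-0. -0. -1.] to cap (tool) [ 0.0022 -0.0029  0.031 ]
the job is handed in; nothing more can be done
None
```

I turned the cap off and handed the job in at 10.65 s: the gripper holds it level about 12 mm above the mouth (worked out from the lift), and the jar looked unmoved in the last picture; the hand-in returned no verdict.

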